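Uncover a guarded selector and turn its sunken dial to the pointer

ROBOT

A 6-joint arm with a two-finger parallel gripper is mounted at the origin on a cart in front of the work surface, level with it; the furniture and walls round the work are solid. World frame = base frame: x ahead of the robot, y to its left, z up, the work surface at z = 0. Lengths are in m, angles in rad, forces in N, time in s.
With the tool pointing down it reaches from about 0.35 to 0.975 m from the base axis. Payload 4.9 kg.
Tool frame: the origin (TCP) lies at the very end of the fingers, on their centre line; the grasp point (between the pads) lies 19 mm behind it (bot.grip_point_offset is the distance from the TCP to the grasp point, in m); z points along the fingers, y is the line along which they close (so a half turn about z gives the same grasp; the last joint's range is limited). The gripper opens to 85 mm and grips with 20 to 120 N. Pads are 22 mm wide; open, the fingers measure 114 mm over their backs; the gripper's body (76 mm by 85 mm) begins 54 mm behind the grasp point. The pads swing forward as they close: fully open they stand 13 mm farther back than shut.
Start: joints at [-1.389, 0.053, 1.613, -0, 1.476, -0.119], TCP at [0.185, -0.597, 0.231] pointing down, gripper open.
Joint ranges: [-3.01, 3.01], [-1.01, 2.22], [0.06, 2.58], [-1.02, 4.17], [0.09, 2.62], [-3.14, 3.14]. Speed limits (rad/s): [2.57, 2.57, 3.14, 3.14, 3.14, 3.14].

INTERFACE

Orientations are given as a unit quaternion [w, x, y, z].
In Python, from cell import bot gives the robot as it stands.
- The arm moves only by the tool play_rows, never from a script. Its argument "rows" is text: rows parted by semicolons, each of 6 numbers parted by spaces: the shift along the tool's x, y, z in cm, then the turn, a rotation vector about the tool's x, y, z in degrees. In form: x y z rx ry rz; .... A call has 1 to 20 rows; each row shifts and turns the commanded pose from where the row before left it, along the tool's axes as they then stand; what a row does not reach is not made up. A row lasts 1/12 s, in which the tool goes at most 41.7 mm and 7.16 degrees, less where a joint would pass 70% of its speed; a pose out of reach is approached as far as the arm can. A call with a gripper value outside its range is refused whole. "hand" is the finger opening in cm, from 0 to 8.54, set as the call begins (left out, the last holds). The fingers move at their own pace and stop on an object; the grip force is fixed at half the most. Time passes only in rows, so rows that do not move let the fingers close. It gives the time, the measured TCP pose, the force, the opening and the grip force at its end, in the units of the state.
- bot.get_state(): the state, without advancing time (a new reading comes with each control period).
- bot.camera(name): name is "side" or "top" or "wrist"; returns the picture (420x560x3 uint8, red, green, blue); there is no depth.
- bot.camera_info(name): a dict with "camera_matrix" (3x3 intrinsics, pixels), "pose" (4x4, takes a point from camera to world coordinates). Camera axes: x right, y up, looking along -z (the intrinsics and any distortion apply to the point x, -y, -z); pixel columns grow to the right and rows downward; lengths in m; the calibration is good to about 2 mm. A picture is of the moment at which its call begins: read the wrist's pose just before it. camera_info takes no time and is no camera call; for the wrist camera it gives the pose at the moment of the call.
- bot.finish_job(): hands the job in; it is judged then, once.
The state is a dict: "time": time; "q": joint angles; "qvel": joint speeds; "effort": joint torques, N m; "ee_pos": TCP position; "orientation": TCP orientation; "force": force on the tool from outside, world axes, zero at the start; "wrist_torque": the same for the moment, N m; "grip_width": finger opening in m; "grasp_force": force on a finger pad.
Only numpy, scipy, OpenCV 4.12 (cv2) and the standard library are available. Lean on these libraries where they do the work, as an engineer would, in place of code of your own. Each camera call takes 0.05 s, during which the arm holds its last target. There are 200 camera calls.

TASK

The dial of the round selector pod on the bench lies down in a well, closed by a stopper under a cap. Take off the cap and then the stopper, stand both on the bench clear of the pod, right way up and without dropping them, then turn the dial in the well until its paddle points at the pointer lug on the pod's side. Leave the dark case, the black box and the tyre where they are.

Things in the scene. Friction and masses are not known exactly. Their poses are not given: they have to be found in the camera images.
- pod: Grey round housing fixed to the bench. 156 mm diameter up to a flat shoulder 45 mm high, then a lip of 126 mm outer diameter up to 70 mm; in it an open well 110 mm wide. A pointer lug (12 mm wide, 20 mm high, top 45 mm) sticks out along its own -x to 102 mm from the centre; low bolt ears along +-y to 101 mm. Origin: centre of the underside, on the bench.
- index (a point): Where the paddle tip must come: point in the well 45 mm from the pod's centre toward the pointer lug, 48 mm above the bench (22 mm below the top of the lip).
- paddle_tip (a point): Point on the dial paddle's top edge, 45 mm from the dial's axis (the pod's centre line), 48 mm above the bench. The radial paddle is 10 mm thick, runs from the hub to 47 mm from the axis and stands between 18 and 48 mm above the bench.
- dial (a joint): Dial angle, rad; 0 (or a whole turn) with the paddle at the pointer lug, growing anticlockwise from above; starts 1 rad or more from it. No stops, friction about 2 N at the paddle, stays where left. Disc 104 mm wide, top 18 mm above the bench; hub 24 mm wide, up to 48 mm. Round the hub a finger has a ring-shaped gap 12 to 55 mm from the axis.
- cap: Aluminium cap, an upside-down cup 144 mm in diameter (134 inside), 72 mm high; on top a bar handle 76 mm long along its own x, 16 wide, 72 to 104 mm above the origin. 0.17 to 0.35 kg. Origin: centre of the lower rim. It starts on the pod's shoulder (origin 45 mm up), over lip and stopper, with 4 mm side play, and lifts straight off; must rise 65 mm to clear the stopper.
- stopper: Black stopper under the cap: spigot 100 mm in diameter, 12 mm high, on it a flange 118 mm in diameter, 6 mm thick, on that a bar handle 64 mm long along its own x, 14 wide, 18 to 48 mm above the origin. 0.12 to 0.26 kg. Origin: centre of the spigot's underside. It starts with the flange on the lip (origin 58 mm up); 5 mm side play.
- dark_case: Bystander: loose dark instrument case lying flat, 60 (its x) x 85 (its y) x 26 mm. Origin: centre of its underside.
- spare_tyre: Bystander: loose black foam tyre lying flat, 96 mm in diameter, 52 mm high. Origin: centre of its underside.
- black_box: Bystander: loose flat black box, 64 (its x) x 90 (its y) x 19 mm. Origin: centre of its underside.
- bench_mid (a point): Fixed point on the bench top, in the middle of a stretch 330 mm long along world x and 560 mm along world y where only the listed things stand. Beyond it there are a rover (right), a pen pot and a drawer cabinet 0.2 m high with a drawer ajar (left and back) and the bench's near edge.
Things that resemble listed ones, but are neither listed nor needed, are in the scene too. There is more than one size of the cap; the job needs the larger.

How it is judged:
By the outcome, as a careful person would: the job done as asked, in the order asked, and still so for the second after the job is handed in, with the robot touching nothing.
It also fails if it takes over 72 s, if anything falls off the work surface, if the arm or the gripper's body presses on something with over 40 N, if the wrist force passes 120 N, or if a joint passes its speed limit or range.

## Working session

There is one attempt and no reset: what is moved stays moved. The work goes in short steps, Python scripts to look and compute and a tool call to move; the robot and the scene stay as the last step left them, time stands still between calls to the robot, and variables do not carry over. Pictures are saved under pics/ and viewed, at most 10 in all, crops included, and the job is handed in when it is done.

Besides the shell and the picture viewer there is one more tool, called after "Request:" as name(argument=value, ...), one argument or row to a line, values as JSON. play_rows: Moves the arm, as the interface text tells. Its arguments: {"type":"object","properties":{"rows":{"type":"string"},"hand":{"type":"number"}},"required":["rows"]}

```bash
mkdir -p pics; cat > h.py <<'E'
from cell import bot
import numpy as np, cv2
def snap(name,fn):
    info=bot.camera_info(name); im=bot.camera(name)
    cv2.imwrite('pics/'+fn,im[:,:,::-1]); np.savez('pics/'+fn+'.npz',K=info['camera_matrix'],T=info['pose'],im=im)
    return im
def load(fn):
    d=np.load('pics/'+fn+'.npz'); return d['K'],d['T'],d['im']
def px2w(fn,u,v,z):
    K,T,_=load(fn); r=np.linalg.inv(K)@[u,v,1]; d=T[:3,:3]@[r[0],-r[1],-r[2]]; o=T[:3,3]
    return o+d*(z-o[2])/d[2]
def w2px(fn,p):
    K,T,_=load(fn); c=T[:3,:3].T@(np.array(p)-T[:3,3]); q=K@[c[0],-c[1],-c[2]]; return q[:2]/q[2]
E
python3 - <<'E'
from h import *
a=snap('top','t0.png');b=snap('side','s0.png')
print(bot.get_state())
for n in('top','side','wrist'):print(bot.camera_info(n))
E
```

```text
{'time': 0.1, 'q': array([-1.38899333e+00,  5.33148627e-02,  1.61414829e+00, -2.00845756e-06,
        1.47600720e+00, -1.18999819e-01]), 'qvel': array([-0.00036103,  0.00064853, -0.00358225, -0.00028848, -0.00090648,
        0.00133473]), 'effort': array([ 1.70651761e-03, -3.94899881e+01, -3.71364498e+01, -2.12949334e-05,
        3.84449173e-03, -8.19469932e-06]), 'ee_pos': array([ 0.18507704, -0.59638013,  0.23017609]), 'orientation': array([-9.38353032e-04,  9.88710563e-01,  1.49835049e-01, -3.04755882e-05]), 'force': array([ 0.18731718, -0.01948825, -0.90879389]), 'wrist_torque': array([ 0.02245429,  0.03679434, -0.00915206]), 'grasp_force': 0.0, 'grip_width': 0.08493627621186112}
{'camera_matrix': array([[516.3640136 ,   0.        , 280.97877628],
       [  0.        , 516.3640136 , 207.41220059],
       [  0.        ,   0.        ,   1.        ]]), 'pose': array([[-0.00480231,  0.99233615, -0.1234743 ,  0.38934026],
       [-0.99996579, -0.0055971 , -0.00609082, -0.06063668],
       [-0.00673524,  0.12344083,  0.99232908,  1.26892685],
       [ 0.        ,  0.        ,  0.      
[... 173 characters left out ...]
 ,   1.        ]]), 'pose': array([[-0.90958552,  0.28230238, -0.30489269,  0.28767342],
       [-0.41548883, -0.62644087,  0.65950047,  0.52021991],
       [-0.00481869,  0.72655159,  0.68709502,  0.66021054],
       [ 0.        ,  0.        ,  0.        ,  1.        ]])}
{'camera_matrix': array([[318.93951269,   0.        , 276.74450002],
       [  0.        , 318.93951269, 208.38825967],
       [  0.        ,   0.        ,   1.        ]]), 'pose': array([[ 0.29624345,  0.91336143,  0.27930399,  0.25596252],
       [-0.95510834,  0.28415235,  0.0838183 , -0.57412561],
       [-0.00280848, -0.29159619,  0.95653739,  0.37262229],
       [ 0.        ,  0.        ,  0.        ,  1.        ]])}
```

View pics/t0.png

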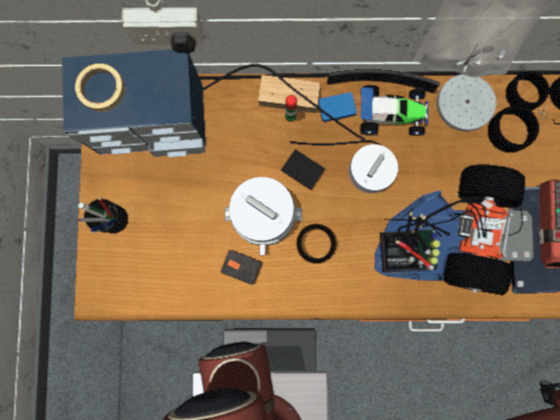

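View pics/s0.png

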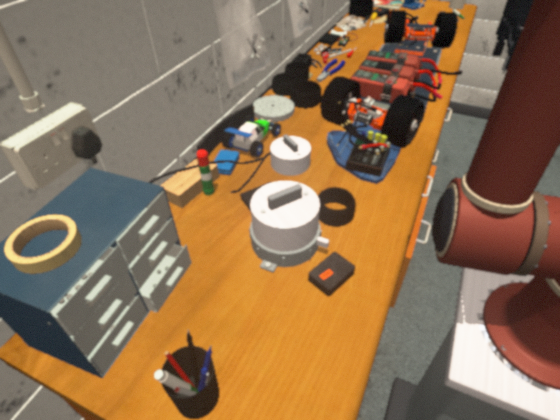

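Top view: large cap at about (263,209), handle (248,197)–(277,216), pod lug at (263,250). The small decoy cap is at (374,168), the case at (241,266), the box at (302,169) and the tyre at (317,243). Side view agrees.

```bash
python3 - <<'E'
from h import *
K,T,im=load('t0.png')
c=im[130:300,190:400,::-1]
cv2.imwrite('pics/t0c.png',cv2.resize(c,None,fx=3.5,fy=3.5,interpolation=cv2.INTER_CUBIC))
E
```

```text
(no output)
```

View pics/t0c.png

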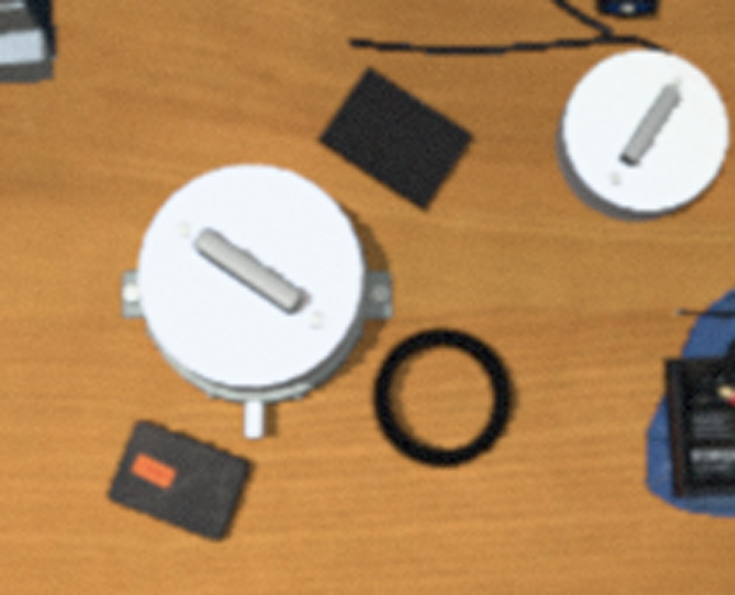

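```bash
python3 - <<'E'
from h import *
f=lambda x,y,z:px2w('t0.png',190+x/3.5,130+y/3.5,z).round(4)
print('capc',f(251,278,.117)); a=f(203,238,.149);b=f(296,302,.149);print('handle',a,b,(a+b)/2,np.degrees(np.arctan2(*(a-b)[1::-1])))
print('ears',f(122,295,.012),f(391,294,.012)); print('lug tip',f(254,437,.03),f(254,400,.045))
print('case',[f(*p,.026) for p in((138,422),(252,462),(220,540),(108,492))])
print('box',[f(*p,.019) for p in((370,68),(472,135),(426,210),(319,138))])
print('tyre',f(444,398,.052))
print('cab drawer',f(55,75,.1)); print('smallcap', f(645,131,.07))
print('bench near edge', px2w('t0.png',200,318,0),px2w('t0.png',120,217,.1))
from scipy.spatial.transform import Rotation as R
q=bot.get_state()['orientation'];print(R.from_quat(q,scalar_first=True).as_matrix().round(3))
E
```

```text
capc [ 0.5284 -0.0102  0.117 ]
handle [0.5499 0.0184 0.149 ] [ 0.5093 -0.0397  0.149 ] [ 0.5296  -0.01065  0.149  ] 55.054335599994296
ears [0.5295 0.0847 0.012 ] [ 0.5292 -0.1036  0.012 ]
lug tip [ 0.4294 -0.0085  0.03  ] [ 0.4539 -0.0091  0.045 ]
case [array([0.4402, 0.0713, 0.026 ]), array([ 0.4125, -0.0069,  0.026 ]), array([0.3598, 0.0149, 0.026 ]), array([0.3926, 0.0915, 0.026 ])]
box [array([ 0.6892, -0.0901,  0.019 ]), array([ 0.6406, -0.1614,  0.019 ]), array([ 0.5874, -0.1284,  0.019 ]), array([ 0.6391, -0.0538,  0.019 ])]
tyre [ 0.4542 -0.1372  0.052 ]
cab drawer [0.6664 0.1201 0.1   ]
smallcap [ 0.6324 -0.2739  0.07  ]
bench near edge [0.27924679 0.14398208 0.        ] [0.51482299 0.31381055 0.1       ]
[[ 0.955  0.296 -0.   ]
 [ 0.296 -0.955  0.002]
 [ 0.    -0.002 -1.   ]]
```

Request:
play_rows(
  rows="0 0 -3.5 0 0 0;0 0 -3.5 0 0 0;2.78 -2.55 0 0 0 0;2.78 -2.55 0 0 0 0;2.78 -2.55 0 0 0 0;2.78 -2.55 0 0 0 0;2.78 -2.55 0 0 0 0;2.78 -2.55 0 0 0 0;2.78 -2.55 0 0 0 0;2.78 -2.55 0 0 0 0;2.78 -2.55 0 0 0 0;2.78 -2.55 0 0 0 0;2.78 -2.55 0 0 0 0;2.78 -2.55 0 0 0 0;2.78 -2.55 0 0 0 0;2.78 -2.55 0 0 0 0;2.78 -2.55 0 0 0 0;2.78 -2.55 0 0 0 0;2.78 -2.55 0 0 0 0;2.78 -2.55 0 0 0 0",
  hand=8.5,
)

```text
time: 1.77
ee_pos: [0.5275, -0.0083, 0.3008]
orientation: [-0.0, 0.989, 0.15, -0.0]
force: [0.9, -0.3, -0.5]
grip_width: 0.0849
grasp_force: 0.0
```

Request:
play_rows(
  rows="0 0 0 0 0 -6.4;0 0 0 0 0 -6.4;0 0 0 0 0 -6.4;0 0 0 0 0 -6.4;0 0 0 0 0 -6.4;0 0 0 0 0 -6;0 0 0 0 0 0;0 0 0 0 0 0",
)

```text
time: 2.43
ee_pos: [0.5269, -0.0102, 0.3008]
orientation: [-0.0, 0.887, 0.462, -0.0]
force: [0.3, -0.1, -0.1]
grip_width: 0.085
grasp_force: 0.0
```

```bash
python3 - <<'E'
from h import *
im=snap('wrist','w1.png')
print(bot.get_state()['ee_pos'],[w2px('w1.png',p).round(0) for p in([.5499,.0184,.149],[.5093,-.0397,.149],[.529,-.01,.117])])
cv2.imwrite('pics/w1b.png',cv2.resize(im[:,:,::-1],(784,588),interpolation=cv2.INTER_CUBIC))
E
```

```text
[ 0.52695089 -0.01024062  0.30095202] [array([280., 155.]), array([280., 227.]), array([279., 184.])]
```

View pics/w1b.png

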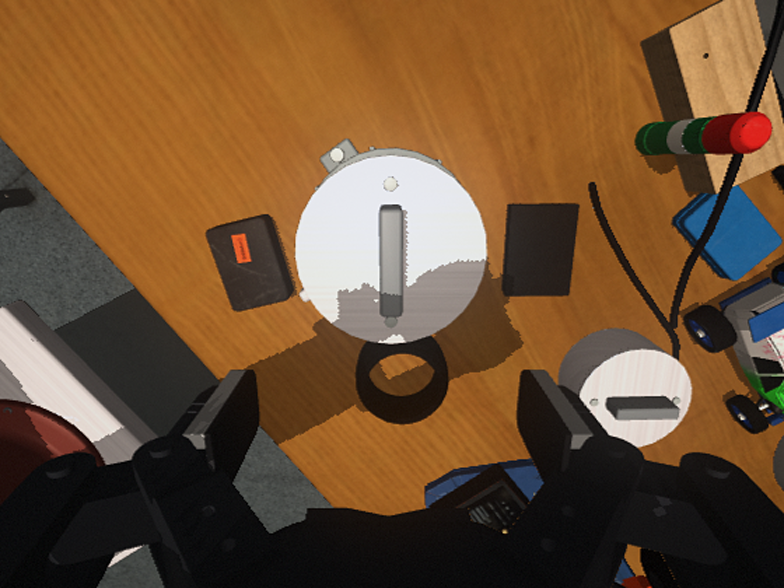

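Wrist view: handle runs vertically at u≈391 (of 784), aligned with the tool x and centred between fingers. Descend and grip.

Request:
play_rows(
  rows="0 0 3 0 0 0;0 0 3 0 0 0;0 0 3 0 0 0;0 0 3 0 0 0;0 0 3 0 0 0;0 0 1.5 0 0 0;0 0 1.2 0 0 0;0 0 0 0 0 0;0 0 0 0 0 0",
)

```text
time: 3.23
ee_pos: [0.5272, -0.0103, 0.1244]
orientation: [-0.0, 0.886, 0.463, -0.0]
force: [-0.3, -0.3, 0.0]
grip_width: 0.085
grasp_force: 0.0
```

Request:
play_rows(
  rows="0 0 0 0 0 0;0 0 0 0 0 0;0 0 0 0 0 0;0 0 0 0 0 0;0 0 0 0 0 0;0 0 0 0 0 0;0 0 0 0 0 0;0 0 0 0 0 0;0 0 0 0 0 0;0 0 0 0 0 0",
  hand=0,
)

```text
time: 4.07
ee_pos: [0.5276, -0.0105, 0.1249]
orientation: [0.0, 0.886, 0.464, 0.0]
force: [1.3, -0.1, 2.2]
grip_width: 0.0152
grasp_force: 61.1
```

Request:
play_rows(
  rows="0 0 -0.5 0 0 0;0 0 -1 0 0 0;0 0 -1.5 0 0 0;0 0 -1.5 0 0 0;0 0 -1.5 0 0 0;0 0 -1.5 0 0 0;0 0 -1.5 0 0 0;0 0 -1 0 0 0;0 0 0 0 0 0;0 0 0 0 0 0",
)

```text
time: 4.9
ee_pos: [0.527, -0.0102, 0.2245]
orientation: [-0.0, 0.886, 0.464, 0.0]
force: [0.1, 0.1, -3.0]
grip_width: 0.0153
grasp_force: 60.5
```

```bash
python3 - <<'E'
from h import *
im=snap('side','s1.png');snap('top','t1.png')
s=bot.get_state();print(s['ee_pos'],s['force'])
cv2.imwrite('pics/s1c.png',cv2.resize(im[100:310,120:400,::-1],None,fx=2.8,fy=2.8,interpolation=cv2.INTER_CUBIC))
from scipy.spatial.transform import Rotation as R
M=R.from_quat(s['orientation'],scalar_first=True).as_matrix()
print(M.round(3),(M.T@(np.array([.372,.185,s['ee_pos'][2]])-s['ee_pos'])*100).round(2))
E
```

```text
[ 0.5263033  -0.01008981  0.22292552] [ 0.29239058 -1.16618918 -2.64413709]
[[ 0.57   0.822 -0.002]
 [ 0.822 -0.57   0.   ]
 [-0.001 -0.002 -1.   ]] [  7.23 -23.8    0.05]
```

View pics/s1c.png

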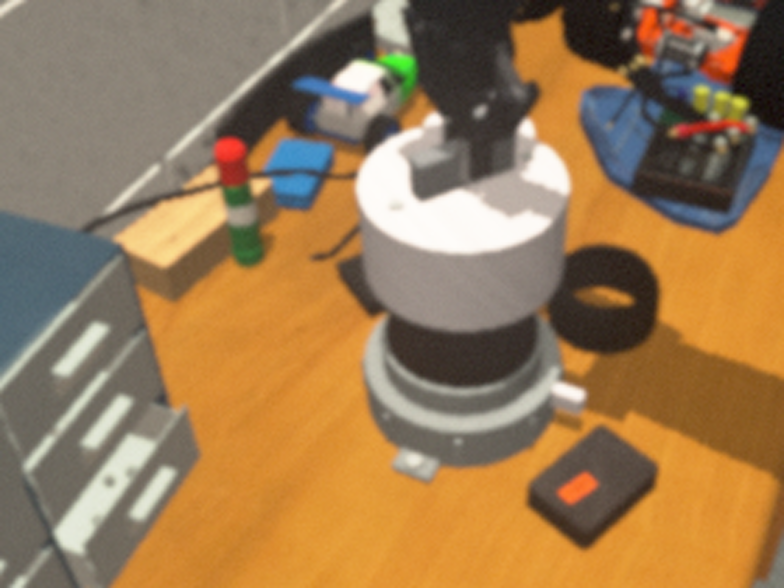

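Cap is held upright above the pod, with the stopper still seated in the well. Carry it left.

Request:
play_rows(
  rows="0.3 -0.9 0 0 0 0;0.5 -1.7 0 0 0 0;0.6 -2 0 0 0 0;0.6 -2 0 0 0 0;0.6 -2 0 0 0 0;0.6 -2 0 0 0 0;0.6 -2 0 0 0 0;0.6 -2 0 0 0 0;0.6 -2 0 0 0 0;0.6 -2 0 0 0 0;0.6 -2 0 0 0 0;0.6 -1.7 0 0 0 0;0.3 -1 0 0 0 0;0.13 -0.5 0 0 0 0;0 0 0 0 0 0;0 0 0 0 0 0",
)

```text
time: 6.33
ee_pos: [0.3728, 0.1846, 0.224]
orientation: [0.0, 0.886, 0.464, -0.0]
force: [-0.2, 0.2, -1.6]
grip_width: 0.0146
grasp_force: 60.4
```

Request:
play_rows(
  rows="0 0 1 0 0 0;0 0 2 0 0 0;0 0 2 0 0 0;0 0 2 0 0 0;0 0 2 0 0 0;0 0 2 0 0 0;0 0 1.5 0 0 0;0 0 0.5 0 0 0;0 0 0 0 0 0;0 0 0 0 0 0",
)

```text
time: 7.17
ee_pos: [0.3732, 0.1845, 0.0944]
orientation: [0.0, 0.886, 0.463, -0.0]
force: [0.6, -0.1, -1.8]
grip_width: 0.0152
grasp_force: 60.3
```

Request:
play_rows(
  rows="0 0 0.4 0 0 0;0 0 0.4 0 0 0;0 0 0.3 0 0 0;0 0 0.1 0 0 0;0 0 0 0 0 0;0 0 0 0 0 0",
)

```text
time: 7.67
ee_pos: [0.3729, 0.1849, 0.0824]
orientation: [0.0, 0.886, 0.464, 0.0]
force: [0.7, 0.5, -1.1]
grip_width: 0.0147
grasp_force: 60.4
```

Request:
play_rows(
  rows="0 0 0.1 0 0 0;0 0 0.1 0 0 0;0 0 0.1 0 0 0;0 0 0 0 0 0;0 0 0 0 0 0",
)

```text
time: 8.08
ee_pos: [0.3731, 0.1848, 0.0799]
orientation: [0.0, 0.886, 0.464, 0.0]
force: [-2.5, -1.6, 2.8]
grip_width: 0.0147
grasp_force: 61.1
```

Request:
play_rows(
  rows="0 0 0 0 0 0;0 0 0 0 0 0;0 0 0 0 0 0;0 0 0 0 0 0;0 0 0 0 0 0;0 0 0 0 0 0",
  hand=8.5,
)

```text
time: 8.58
ee_pos: [0.3729, 0.1849, 0.0793]
orientation: [-0.0, 0.886, 0.464, 0.0]
force: [1.1, 0.9, -0.6]
grip_width: 0.0847
grasp_force: 0.0
```

Request:
play_rows(
  rows="0 0 -1 0 0 0;0 0 -2 0 0 0;0 0 -3 0 0 0;0 0 -3 0 0 0;0 0 -3 0 0 0;0 0 -3 0 0 0;0 0 -3 0 0 0;0 0 0 0 0 0;-0.6 2 0 0 0 0;-0.6 2 0 0 0 0;-0.6 2 0 0 0 0;-0.6 2 0 0 0 0;-0.6 2 0 0 0 0;-0.6 2 0 0 0 0;-0.6 2 0 0 0 0;-0.6 2 0 0 0 0;-0.6 2 0 0 0 0;-0.6 2 0 0 0 0;-0.6 2 0 0 0 0;-0.6 1.8 0 0 0 0",
)

```text
time: 10.25
ee_pos: [0.5279, -0.0111, 0.2596]
orientation: [0.0, 0.886, 0.463, 0.0]
force: [-0.3, -0.0, -0.1]
grip_width: 0.0848
grasp_force: 0.0
```

Request:
play_rows(
  rows="0 0 0 0 0 0;0 0 0 0 0 0;0 0 0 0 0 0",
)

```text
time: 10.5
ee_pos: [0.5269, -0.0096, 0.2593]
orientation: [-0.0, 0.886, 0.464, -0.0]
force: [0.6, 0.7, 0.1]
grip_width: 0.085
grasp_force: 0.0
```

```bash
python3 - <<'E'
from h import *
im=snap('wrist','w2.png')
print(bot.get_state()['ee_pos'])
cv2.imwrite('pics/w2b.png',cv2.resize(im[:,:,::-1],(784,588),interpolation=cv2.INTER_CUBIC))
E
```

```text
[ 0.52683377 -0.00938261  0.25938013]
```

View pics/w2b.png

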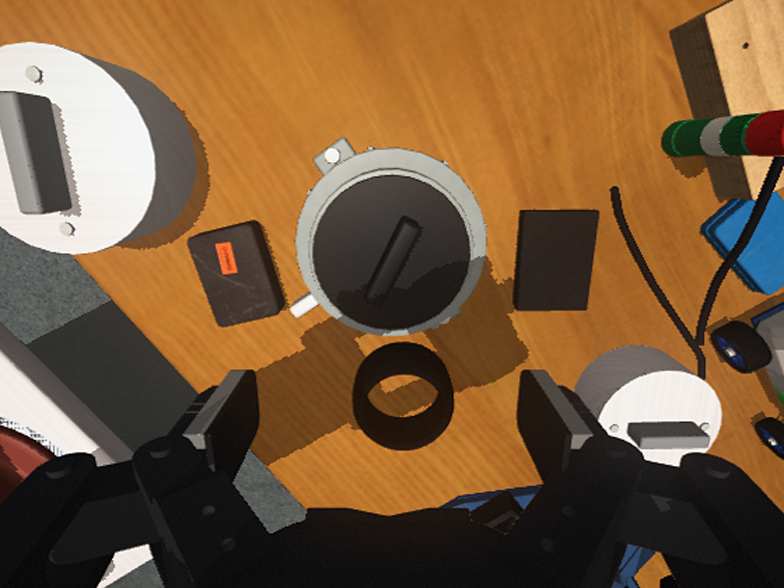

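Cap stands upright on the bench at left. Stopper handle runs from (410,222) to (375,298) in the enlarged wrist view; lug at (303,304), ear at (333,155).

```bash
python3 - <<'E'
from h import *
f=lambda x,y,z:px2w('w2.png',x/1.4,y/1.4,z)
a=f(411,219,.106);b=f(375,297,.106);m=(a+b)/2
print(a,b,m,np.linalg.norm(a-b),np.degrees(np.arctan2(a[1]-b[1],a[0]-b[0])))
print('flange',f(391,250,.076),'lug',f(292,311,.045),'ear',f(333,155,.012))
s=bot.get_state()
from scipy.spatial.transform import Rotation as R
M=R.from_quat(s['orientation'],scalar_first=True).as_matrix()
print((M.T@(m-s['ee_pos'])*100).round(2), np.degrees(np.arctan2(M[1,0],M[0,0])))
E
```

```text
[0.55891574 0.01051018 0.106     ] [ 0.50825907 -0.02005143  0.106     ] [ 0.5335874  -0.00477062  0.106     ] 0.059161724023748544 31.102948986615228
flange [ 0.53293903 -0.00426271  0.076     ] lug [ 0.43082839 -0.00503482  0.045     ] ear [0.53187888 0.0785878  0.012     ]
[ 0.76  0.3  15.34] 55.27085617138867
```

Request:
play_rows(
  rows="0.6 0.3 1 0 0 0;0 0 2 0 0 6;0 0 2 0 0 6;0 0 3 0 0 6;0 0 3 0 0 6;0 0 3 0 0 0;0 0 2 0 0 0;0 0 1.1 0 0 0;0 0 0.5 0 0 0;0 0 0 0 0 0;0 0 0 0 0 0",
)

```text
time: 11.47
ee_pos: [0.5341, -0.0066, 0.0845]
orientation: [0.0, 0.963, 0.269, 0.001]
force: [-0.1, -0.3, 1.1]
grip_width: 0.0853
grasp_force: 0.0
```

Request:
play_rows(
  rows="0 0 0 0 0 0;0 0 0 0 0 0;0 0 0 0 0 0;0 0 0 0 0 0;0 0 0 0 0 0;0 0 0 0 0 0;0 0 0 0 0 0;0 0 0 0 0 0;0 0 0 0 0 0;0 0 0 0 0 0",
  hand=0,
)

```text
time: 12.3
ee_pos: [0.5336, -0.0069, 0.0838]
orientation: [0.0, 0.963, 0.269, 0.0]
force: [-0.5, 0.3, 3.4]
grip_width: 0.0128
grasp_force: 61.0
```

Request:
play_rows(
  rows="0 0 -0.5 0 0 0;0 0 -1 0 0 0;0 0 -1.5 0 0 0;0 0 -1.5 0 0 0;0 0 -1.5 0 0 0;0 0 -1.5 0 0 0;0 0 -1.5 0 0 0;0 0 -1 0 0 0;0 0 0 0 0 0;0 0 0 0 0 0",
)

```text
time: 13.13
ee_pos: [0.5332, -0.0068, 0.1836]
orientation: [0.0, 0.963, 0.269, 0.0]
force: [-0.2, 0.1, -2.4]
grip_width: 0.0127
grasp_force: 60.4
```

```bash
python3 - <<'E'
from h import *
for z in(.03,.06,.09,.12,.15):print(z,px2w('s0.png',189,250,z)[:2].round(3),px2w('t0.png',204,148,z)[:2].round(3))
im=snap('top','t2.png')
cv2.imwrite('pics/t2c.png',cv2.resize(im[60:300,70:390,::-1],None,fx=2.4,fy=2.4,interpolation=cv2.INTER_CUBIC))
E
```

```text
0.03 [0.694 0.126] [0.692 0.135]
0.06 [0.674 0.145] [0.684 0.131]
0.09 [0.655 0.164] [0.677 0.126]
0.12 [0.636 0.182] [0.67  0.121]
0.15 [0.616 0.201] [0.662 0.116]
```

View pics/t2c.png

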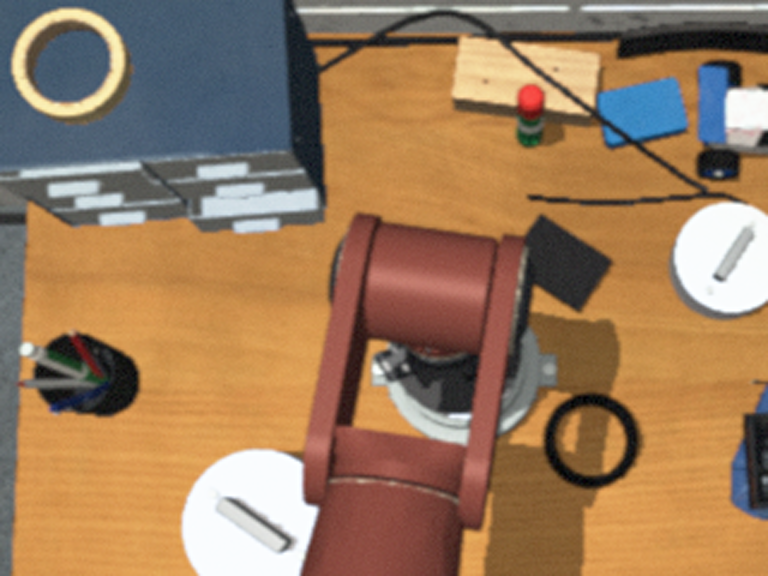

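Arm carries the stopper; drawer front lies at x≈0.68, so placing at (0.52, 0.17) is clear of cabinet, pen pot and cap.

Request:
play_rows(
  rows="0.5 -1 0 0 0 0;0.8 -1.5 0 0 0 0;0.9 -1.8 0 0 0 0;0.9 -1.8 0 0 0 0;0.9 -1.8 0 0 0 0;0.9 -1.8 0 0 0 0;0.9 -1.8 0 0 0 0;0.9 -1.8 0 0 0 0;0.8 -1.5 0 0 0 0;0.46 -0.8 0 0 0 0;0.2 -0.4 0 0 0 0;0 0 0 0 0 0;0 0 1 0 0 0;0 0 2 0 0 0;0 0 2 0 0 0;0 0 2 0 0 0;0 0 2 0 0 0;0 0 2 0 0 0;0 0 1.5 0 0 0;0 0 0.5 0 0 0",
)

```text
time: 14.85
ee_pos: [0.5175, 0.1708, 0.0493]
orientation: [-0.0, 0.963, 0.268, -0.003]
force: [-0.4, 0.2, -2.6]
grip_width: 0.0129
grasp_force: 60.3
```

Request:
play_rows(
  rows="0 0 0.4 0 0 0;0 0 0.4 0 0 0;0 0 0.4 0 0 0;0 0 0.4 0 0 0;0 0 0.2 0 0 0;0 0 0.1 0 0 0;0 0 0 0 0 0;0 0 0 0 0 0",
)

```text
time: 15.52
ee_pos: [0.5202, 0.1724, 0.0346]
orientation: [0.0, 0.963, 0.269, 0.0]
force: [-0.5, 1.1, -1.6]
grip_width: 0.0127
grasp_force: 60.3
```

Request:
play_rows(
  rows="0 0 0.3 0 0 0;0 0 0.2 0 0 0;0 0 0.1 0 0 0;0 0 0.1 0 0 0;0 0 0.1 0 0 0;0 0 0 0 0 0;0 0 0 0 0 0",
)

```text
time: 16.1
ee_pos: [0.5199, 0.1723, 0.0262]
orientation: [-0.0, 0.963, 0.269, -0.0]
force: [-1.0, 0.1, -2.4]
grip_width: 0.0127
grasp_force: 60.3
```

Request:
play_rows(
  rows="0 0 0.1 0 0 0;0 0 0.1 0 0 0;0 0 0 0 0 0;0 0 0 0 0 0",
)

```text
time: 16.43
ee_pos: [0.5202, 0.1724, 0.0258]
orientation: [0.0, 0.963, 0.269, -0.0]
force: [-5.1, -1.6, 6.6]
grip_width: 0.0127
grasp_force: 61.6
```

Request:
play_rows(
  rows="0 0 0 0 0 0;0 0 0 0 0 0;0 0 0 0 0 0;0 0 0 0 0 0;0 0 0 0 0 0;0 0 0 0 0 0",
  hand=8.5,
)

```text
time: 16.93
ee_pos: [0.52, 0.1723, 0.0242]
orientation: [-0.0, 0.963, 0.269, -0.0]
force: [-0.5, 0.1, -0.3]
grip_width: 0.0831
grasp_force: 0.0
```

Request:
play_rows(
  rows="0 0 -1 0 0 0;0 0 -2 0 0 0;0 0 -3 0 0 0;0 0 -3 0 0 0;0 0 -3 0 0 0;0 0 -3 0 0 0;0 0 -3 0 0 0;0 0 -2 0 0 0;-0.9 1.8 0 0 0 0;-0.9 1.8 0 0 0 0;-0.9 1.8 0 0 0 0;-0.9 1.8 0 0 0 0;-0.9 1.8 0 0 0 0;-0.9 1.8 0 0 0 0;-0.9 1.8 0 0 0 0;-0.9 1.8 0 0 0 0;-0.9 1.6 0 0 0 0;0 0 0 0 0 0;0 0 0 0 0 0;0 0 0 0 0 0",
)

```text
time: 18.6
ee_pos: [0.5337, -0.0061, 0.2247]
orientation: [-0.0, 0.963, 0.269, 0.0]
force: [0.0, -0.4, 0.6]
grip_width: 0.085
grasp_force: 0.0
```

```bash
python3 - <<'E'
from h import *
im=snap('wrist','w3.png')
print(bot.get_state()['ee_pos'])
cv2.imwrite('pics/w3b.png',cv2.resize(im[:,:,::-1],(784,588),interpolation=cv2.INTER_CUBIC))
E
```

```text
[ 0.53361698 -0.00580712  0.22461283]
```

View pics/w3b.png

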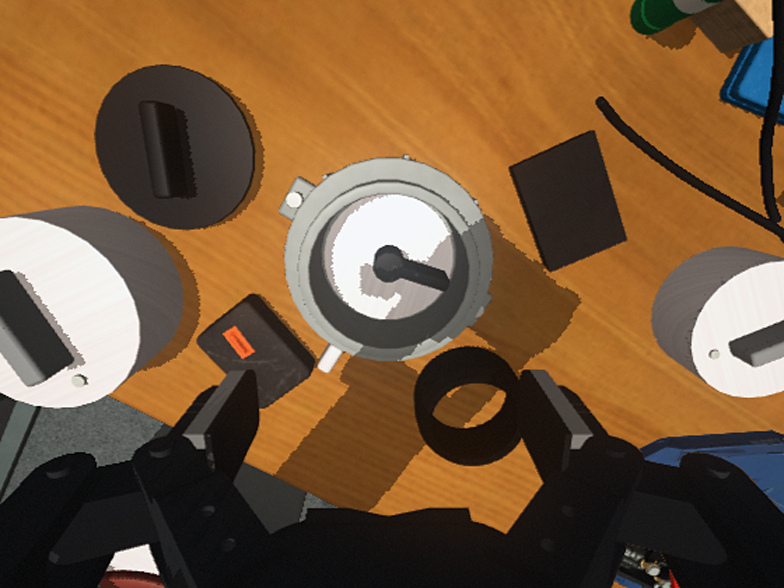

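Stopper and cap stand upright at left. In the well, hub at (388,261), paddle tip about (447,281), lug tip (322,368), lip centre about (387,262).

```bash
python3 - <<'E'
from h import *
f=lambda x,y,z:px2w('w3.png',x/1.4,y/1.4,z)
h=f(388,260,.048);t=f(447,279,.048);l=f(323,368,.045)
# well outer lip fit: contour points of shoulder rim / lip top
print('hub',h,'tip',t,np.linalg.norm(t-h),'ang',np.degrees(np.arctan2(t[1]-h[1],t[0]-h[0])))
print('lug',l,'ang',np.degrees(np.arctan2(l[1]-h[1],l[0]-h[0])),np.linalg.norm((l-h)[:2]))
print('lip', [f(*p,.07) for p in((309,252),(471,252),(387,180))])
s=bot.get_state();print(s['q'],s['ee_pos'])
E
```

```text
hub [ 0.53474626 -0.00493017  0.048     ] tip [ 0.54510348 -0.04976736  0.048     ] 0.046017885196801216 ang -76.99303103409657
lug [ 0.43217199 -0.00668369  0.045     ] ang -179.0206192363402 0.102589253180077
lip [array([0.51601444, 0.04632143, 0.07      ]), array([ 0.57292969, -0.04750418,  0.07      ]), array([0.58393651, 0.0256924 , 0.07      ])]
[-1.50567253e-01 -1.63252302e-01  1.83155059e+00  3.61617801e-04
  1.47305935e+00  8.74381525e-01] [ 0.53361698 -0.00580712  0.22461283]
```

Request:
play_rows(
  rows="-0.5 1.45 0 0 0 0;-0.5 1.45 0 0 0 0;0 0 1 0 0 -6;0 0 1 0 0 -6;0 0 1 0 0 -6;0 0 1 0 0 -6;0 0 1 0 0 -6;0 0 1 0 0 -6;0 0 1 0 0 -6;0 0 1 0 0 -6;0 0 1 0 0 -6;0 0 1 0 0 -6;0 0 1 0 0 -6;0 0 0.4 0 0 -6;0 0 0 0 0 0;0 0 0 0 0 0;0 0 0 0 0 0",
  hand=2.2,
)

```text
time: 20.07
ee_pos: [0.5406, -0.036, 0.1109]
orientation: [0.0, 0.621, 0.783, 0.0]
force: [-0.3, -0.4, 0.4]
grip_width: 0.0223
grasp_force: 0.0
```

```bash
python3 - <<'E'
from h import *
im=snap('wrist','w4.png')
s=bot.get_state();print(s['ee_pos'],s['grip_width'],s['q'])
from scipy.spatial.transform import Rotation as R
M=R.from_quat(s['orientation'],scalar_first=True).as_matrix();print(np.degrees(np.arctan2(M[1,0],M[0,0])))
cv2.imwrite('pics/w4b.png',cv2.resize(im[:,:,::-1],(784,588),interpolation=cv2.INTER_CUBIC))
E
```

```text
[ 0.54066141 -0.03615002  0.11106652] 0.021874728198024423 [-2.04163653e-01 -3.99912769e-02  1.91408996e+00  7.10526723e-05
  1.26630914e+00 -4.34055545e-01]
103.17060311793992
```

View pics/w4b.png

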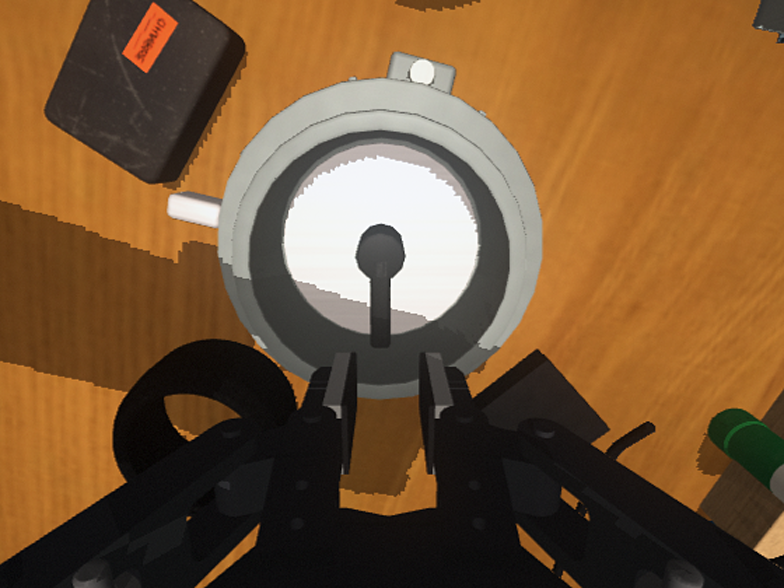

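Paddle is vertical at u≈381, hub centre (380,243), while finger middle is near 388: shift a few mm to the left. Compute.

```bash
python3 - <<'E'
from h import *
f=lambda x,y,z:px2w('w4.png',x/1.4,y/1.4,z)
h=f(380,249,.048);t=f(381,346,.048)
print('hub',h,'tip',t,np.degrees(np.arctan2(t[1]-h[1],t[0]-h[0])),np.linalg.norm(t-h))
a,b=f(168,207,.045),f(220,217,.045);print('lug',a)
print('lip',(f(232,240,.07)+f(527,240,.07))/2)
print('ear',f(422,72,.012))
E
```

```text
hub [ 0.52942452 -0.0043      0.048     ] tip [ 0.5408802  -0.05217037  0.048     ] -76.54185085045482 0.04922199274414202
lug [ 0.43003262 -0.00792811  0.045     ]
lip [0.52771489 0.00380582 0.07      ]
ear [0.53098569 0.07925084 0.012     ]
```

Request:
play_rows(
  rows="0 -0.25 1 0 0 0;0 0 1.5 0 0 0;0 0 1.5 0 0 0;0 0 1 0 0 0;0 0 1 0 0 0;0 0 0.5 0 0 0;0 0 0 0 0 0;0 0 0 0 0 0",
)

```text
time: 20.78
ee_pos: [0.5378, -0.0371, 0.0453]
orientation: [-0.0, 0.621, 0.784, -0.0]
force: [-0.6, -0.2, -0.2]
grip_width: 0.0218
grasp_force: 0.0
```

Request:
play_rows(
  rows="0 0 0.6 0 0 0;0 0 0.6 0 0 0;0 0 0.4 0 0 0;0 0 0.2 0 0 0;0 0 0 0 0 0;0 0 0 0 0 0",
)

```text
time: 21.28
ee_pos: [0.5376, -0.037, 0.0271]
orientation: [-0.0, 0.621, 0.784, -0.0]
force: [0.3, -0.1, 0.8]
grip_width: 0.0222
grasp_force: 0.0
```

Request:
play_rows(
  rows="0 0 0 0 0 0;0 0 0 0 0 0;0 0 0 0 0 0;0.01 -0.27 0 0 0 5;0.01 -0.27 0 0 0 5;0.01 -0.27 0 0 0 5;0.01 -0.27 0 0 0 5;0.01 -0.27 0 0 0 5;0.01 -0.27 0 0 0 5;0 0 0 0 0 0",
  hand=1.4,
)

```text
time: 22.12
ee_pos: [0.522, -0.0368, 0.0277]
orientation: [0.001, 0.803, 0.596, 0.0]
force: [0.6, 0.7, 0.7]
grip_width: 0.0142
grasp_force: 0.1
```

Request:
play_rows(
  rows="0.01 -0.27 0 0 0 5;0.01 -0.27 0 0 0 5;0.01 -0.27 0 0 0 5;0.01 -0.27 0 0 0 5;0.01 -0.27 0 0 0 5;0.01 -0.27 0 0 0 5;0.01 -0.27 0 0 0 5;0 0 0 0 0 0;0 0 0 0 0 0",
)

```text
time: 22.87
ee_pos: [0.5064, -0.0263, 0.0276]
orientation: [0.0, 0.944, 0.329, 0.0]
force: [0.1, 0.5, 0.7]
grip_width: 0.0141
grasp_force: 0.2
```

Request:
play_rows(
  rows="0.01 -0.27 0 0 0 5;0.01 -0.27 0 0 0 5;0.01 -0.27 0 0 0 5;0.01 -0.27 0 0 0 5;0.01 -0.27 0 0 0 5;0.01 -0.27 0 0 0 5;0.01 -0.27 0 0 0 5;0 -0.18 0 0 0 3.2;0 0 0 0 0 0;0 0 0 0 0 0",
)

```text
time: 23.7
ee_pos: [0.4994, -0.0071, 0.0273]
orientation: [-0.0, 1.0, 0.002, -0.0]
force: [-0.2, -0.9, -0.2]
grip_width: 0.0137
grasp_force: 0.2
```

Request:
play_rows(
  rows="0 0 0 0 0 0;0 0 0 0 0 0;0 0 0 0 0 0;0 0 0 0 0 0;0 0 0 0 0 0",
  hand=0,
)

```text
time: 24.12
ee_pos: [0.4993, -0.0083, 0.0275]
orientation: [0.001, 1.0, 0.001, -0.0]
force: [-1.1, -4.9, 1.7]
grip_width: 0.0089
grasp_force: 58.7
```

Request:
play_rows(
  rows="0 0 0 0 0 0;0 0 0 0 0 0;0 0 0 0 0 0;0 0 0 0 0 0",
  hand=2.2,
)

```text
time: 24.45
ee_pos: [0.4992, -0.0069, 0.0271]
orientation: [-0.0, 1.0, 0.001, -0.0]
force: [0.7, 0.2, 0.7]
grip_width: 0.0221
grasp_force: 0.0
```

Request:
play_rows(
  rows="0 0 -1 0 0 0;0 0 -2 0 0 0;0 0 -3 0 0 0;0 0 -3 0 0 0;0 0 -3 0 0 0;0 0 -3 0 0 0;0 0 -2 0 0 0;0 0 0 0 0 0;0 0 0 0 0 0;0 0 0 0 0 0",
)

```text
time: 25.28
ee_pos: [0.4988, -0.0069, 0.1965]
orientation: [-0.0, 1.0, 0.0, -0.001]
force: [0.3, -0.3, -0.5]
grip_width: 0.0224
grasp_force: 0.0
```

```bash
python3 - <<'E'
from h import *
im=snap('wrist','w5.png')
print(bot.get_state()['ee_pos'])
cv2.imwrite('pics/w5b.png',cv2.resize(im[:,:,::-1],(784,588),interpolation=cv2.INTER_CUBIC))
E
```

```text
[ 0.49841718 -0.00686647  0.19561035]
```

View pics/w5b.png

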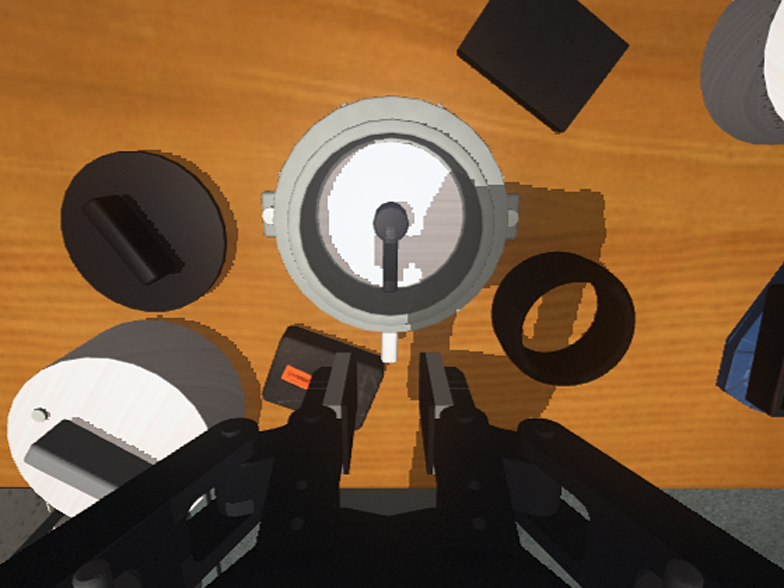

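The paddle runs from hub (391,221) to tip (390,290), in line with the lug at (390,347). Cap and stopper stand upright at left, and the bystanders are where they were.

```bash
python3 -c "
from cell import bot
print(bot.finish_job())"
```

```text
the job is handed in; nothing more can be done
None
```

I took off the cap and then the stopper, stood both upright on the bench to the left of the pod, and turned the dial until its paddle lines up with the pointer lug. The dark case, black box and tyre were not moved, and the job is handed in at about 25 s on the robot's clock.

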